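# Lever the chipped soldering tile out of its spring catches

### The arm

A 7-joint arm with a two-finger parallel gripper is mounted at the origin on the work surface. World frame = base frame: x ahead of the robot, y to its left, z up, the work surface at z = 0. Lengths are in m, angles in rad, forces in N, time in s.
With the tool pointing down it reaches from about 0.425 to 0.925 m from the base axis. Payload 6.8 kg.
Tool frame: the origin (TCP) lies at the very end of the fingers, on their centre line; the grasp point (between the pads) lies 19 mm behind it (grip_point_offset is the distance from the TCP to the grasp point, in m); z points along the fingers, y is the line along which they close (so a half turn about z gives the same grasp; the last joint's range is limited). The gripper opens to 85 mm and grips with 20 to 120 N. Pads are 22 mm wide; open, the fingers measure 114 mm over their backs; the gripper's body (76 mm by 85 mm) begins 54 mm behind the grasp point. The pads swing forward as they close: fully open they stand 13 mm farther back than shut.
Start: joints at [1.202, 0.477, 0.022, 1.555, -0.011, 1.109, -0.083], TCP at [0.174, -0.652, 0.231] pointing down, gripper open.
Joint ranges: [-2.96, 2.96], [-0.34, 2.1], [-1.41, 1.46], [0.24, 2.44], [-1.37, 4.51], [0.17, 1.92], [-2.96, 2.96]. Speed limits (rad/s): [2.39, 2.39, 3.14, 3.14, 3.14, 3.14, 3.14].

### API

Orientations are given as a unit quaternion [w, x, y, z].
In Python, from station import * gives the robot as it stands.
- The arm moves only by the tool carry_out, never from a script. Its argument "rows" is text: rows parted by semicolons, each of 4 numbers parted by spaces: the shift along the world's x, y, z in mm, then the turn about the world's z in degrees. In form: dx dy dz yaw; .... A call has 1 to 10 rows; each row shifts and turns the commanded pose from where the row before left it; what a row does not reach is not made up. A row lasts 1/8 s, in which the tool goes at most 62.5 mm and 10.7 degrees, less where a joint would pass 70% of its speed; a pose out of reach is approached as far as the arm can. A call is refused whole if a number of a shift passes 62.5 or a number of a turn 10.7, either way. A call with a gripper value outside its range is refused whole. "claw" is the finger opening in mm, from 0 to 85.4, set as the call begins (left out, the last holds). The fingers move at their own pace and stop on an object; "force" is the grip in N (left out, the last holds). Time passes only in rows, so rows that do not move let the fingers close. It gives the time, the measured TCP pose, the force, the opening and the grip force at its end, in the units of the state.
- get_obs(): the state, without advancing time (a new reading comes with each control period).
- read_camera(name): name is "scene" or "top" or "wrist"; returns a dict with "img" (480x640x3 uint8, blue, green, red), "fov_y" (degrees; the focal length in pixels is half the picture's height over the tangent of half this angle, whatever the lens; pixels are square), "cx", "cy" (the principal point, pixels), "distortion" ([k1, k2, p1, p2, k3] as OpenCV has them; the pictures are not rectified), "world_to_cam" (4x4, takes a point from world to camera coordinates). Camera axes: x right, y up, looking along -z (the intrinsics and any distortion apply to the point x, -y, -z); pixel columns grow to the right and rows downward; lengths in m; the calibration is good to about 2 mm. A picture is of the moment at which its call begins. There is no depth.
- hand_in(): hands the job in; it is judged then, once.
Trained networks look in the newest picture that a camera, given by its name, has taken for a name from the list of things; names that differ only in an ending like _2 or _b are one class to them, and where a whole thing is asked for, a point or a joint stands for the part that bears it (a point fixed in the world has none). Each returns a list of dicts, best first, with "confidence" (0 to 1); they miss things now and then, are a little off and sometimes report something else, mostly with a low value. They report only what shows in the picture. A call takes as long as a camera call. They do not tell look-alikes from the thing itself.
- recognise(camera, thing): "centre" ([column, row] in pixels, amid what is visible of it).
- outline_of(camera, thing): "pixels" (480x640 bool, what is visible of it) and "centre" ([column, row] in pixels, amid what is visible of it).
- place_of(camera, thing): "centre" ([column, row] in pixels: a listed point, or the origin of a listed thing).
The state is a dict: "t": time; "q": joint angles; "joint_vel": joint speeds; "joint_torque": joint torques, N m; "eef_pos": TCP position; "tool_rot": TCP orientation; "contact_force": force on the tool from outside, world axes, zero at the start; "torque": the same for the moment, N m; "gripper_width": opening from 0.0 (shut) to 1.0 (fully open); "grasp_force": force on a finger pad.
Only numpy, scipy, OpenCV 4.12 (cv2) and the standard library are available. Lean on these libraries where they do the work, as an engineer would, in place of code of your own. Each camera call takes 0.05 s, during which the arm holds its last target. There are 200 camera calls.

### The job

One of the two soldering tiles clipped in the bench tray has a broken corner and must come loose. Take the flat pry bar from the cork mat, put its blade through the notch under the catch end of the chipped tile and lever that end up until it snaps past its two spring catches and stays up, resting on them, far end still under its hooks; then lay the bar flat back on the mat. Keep the gripper off both tiles, and leave the whole tile clipped down and everything else on the bench where it is.

Things in the scene. Friction and masses are not known exactly. Their poses are not given: they have to be found in the camera images.
- tray: Dark steel stand fixed to the bench, 182 (x) x 128 mm on plan, origin under its centre at bench level. Two open-topped bays side by side, centres at x = -44 and +44 mm; in each a tile lies on ledges 80 mm above the bench, hollow below (floor at 48 mm) for the bay's full length. -y side: wall with notches and catches. +y end: two fixed hooks overhang each tile with 1.8 mm of play
- notch_a (a point): Middle of the outer top edge of the sill (the fulcrum) in the notch of the bay at x = -44 mm, 70 mm above the bench. The wall is 8 mm thick (y = -63.75 to -55.75 mm of the tray), the notch 38 mm wide in x; between sill and tile underside is a 10 mm high opening. The bar goes in along the tray's +y. Axes as the tray's
- notch_b (a point): The same point in the notch of the other bay, at x = +44 mm of the tray
- catch_a (a point): One of the four brass wedge-nosed spring catches, at the tile's end edge; a pair sits 29 mm left and right of each notch's middle in steel housings (top 98.5 mm high, out to y = -68.5 mm). They overhang the tile's end by 3 mm; a pair holds it down with about 10 N. Lifted about 12 mm, the end passes them; they spring back under it and carry it about 11.5 mm above its seat
- worn_tile: The chipped soldering tile: white ceramic pad 70 x 86 x 8 mm on a steel carrier sheet 80 (x) x 110 (y) x 5 mm, mass about 0.2 kg; a 32 x 36 mm corner of the pad is missing at its catch end. Origin at the centre of its underside, axes parallel to the tray's (its -y end is the catch end). It may be in either bay
- worn_tile_edge (a point): Middle of the chipped tile's underside edge at the catch end (y = -55 mm); 80 mm above the bench when clipped in, about 91.5 mm when resting on the catches
- worn_tile_heel (a point): Middle of the chipped tile's underside edge at the hook end (y = +55 mm)
- sound_tile: The whole soldering tile, same size with an unbroken pad, in the other bay; stays clipped in. Origin at the centre of its underside
- sound_tile_edge (a point): Middle of the whole tile's underside edge at the catch end
- bar: Flat pry bar, 190 mm long along its x axis, 22 mm wide, about 0.15 kg, lying on the mat. Wooden handle 18 mm thick from x = -85 to +15 mm, flat steel blade 4 mm thick from x = +15 to +105 mm at mid-height of the handle (7 to 11 mm above the handle's underside). Origin on the level of the handle's underside, z up
- bar_tip (a point): Front end of the bar's blade, at its mid-thickness (x = +105, z = 9 mm of the bar)
- mat: Cork mat fixed to the bench, 270 (x) x 160 (y) x 6 mm, origin under its centre at bench level; bar and tweezers lie on it
- tweezers: Steel tweezers, 160 mm long along x, 8 mm high, lying on the mat beside the bar
- flux_jar: Jar 60 mm across, 75 mm tall, beyond the work area; origin under its centre
- bowl: White bowl 100 mm across, 45 mm tall; origin under its centre
- charcoal_block: Black block 60 x 100 x 25 mm beyond the tray; origin under its centre
- spool: Copper wire spool 56 mm across, 50 mm tall, on the left; origin under its centre
Not all that is in view belongs to the job. Leave any orange or red look-alike of the worn_tile alone. Of the things shaped like the bar, the wooden one is meant.

How it is judged:
By the outcome, as a careful person would: the job done as asked, in the order asked, and still so for the second after the job is handed in, with the robot touching nothing.
It also fails if it takes over 58 s, if anything falls off the work surface, if the arm or the gripper's body presses on something with over 40 N, if the wrist force passes 120 N, or if a joint passes its speed limit or range.

## Working session

There is one attempt and no reset: what is moved stays moved. The work goes in short steps, Python scripts to look and compute and a tool call to move; the robot and the scene stay as the last step left them, time stands still between calls to the robot, and variables do not carry over. Pictures are saved under pics/ and viewed, at most 10 in all, crops included, and the job is handed in when it is done.

Besides the shell and the picture viewer there is one more tool, called after "Emit:" by a JSON object that holds its "name" and its "arguments", one argument or row to a line. carry_out: Moves the arm, as the interface text tells. Its arguments: {"type":"object","properties":{"rows":{"type":"string"},"claw":{"type":"number"},"force":{"type":"number"}},"required":["rows"]}

```bash
ls; mkdir -p pics; cat > h.py <<'E'
from station import *
import numpy as np, cv2
def K(c):
    f=240/np.tan(np.radians(c["fov_y"])/2)
    return np.array([[f,0,c["cx"]],[0,f,c["cy"]],[0,0,1.]])
def ray(c,px):
    u=cv2.undistortPoints(np.array([[px]],float),K(c),np.array(c["distortion"],float))[0,0]
    M=np.array(c["world_to_cam"]);R=M[:3,:3];t=M[:3,3]
    d=R.T@np.array([u[0],-u[1],-1.]);return -R.T@t,d/np.linalg.norm(d)
def at_z(c,px,z):
    o,d=ray(c,px);return o+d*(z-o[2])/d[2]
def tri(obs):
    A=np.zeros((3,3));b=np.zeros(3);rs=[ray(c,p) for c,p in obs]
    for o,d in rs:
        P=np.eye(3)-np.outer(d,d);A+=P;b+=P@o
    x=np.linalg.solve(A,b)
    return x,[1000*np.linalg.norm((np.eye(3)-np.outer(d,d))@(x-o)) for o,d in rs]
def proj(c,X):
    M=np.array(c["world_to_cam"]);p=M[:3,:3]@np.array(X)+M[:3,3]
    return cv2.projectPoints(np.array([[p[0],-p[1],-p[2]]]),np.zeros(3),np.zeros(3),K(c),np.array(c["distortion"],float))[0][0,0]
E
python3 - <<'E'
from h import *
np.set_printoptions(precision=4,suppress=True)
things="tray notch_a catch_a worn_tile worn_tile_edge worn_tile_heel sound_tile sound_tile_edge bar bar_tip mat tweezers".split()
cs={}
for n in ("scene","top","wrist"):
    c=cs[n]=read_camera(n);cv2.imwrite(f"pics/{n}0.png",c["img"])
    print(n,c["fov_y"],c["distortion"],ray(c,[320,240]))
    for t in things:
        print(n,t,[(np.round(r["centre"],1).tolist(),round(r["confidence"],2)) for r in place_of(n,t)])
o=get_obs();print(o["t"],o["eef_pos"],o["tool_rot"],o["contact_force"])
E
```

```text
pics
scene 42.32439279941509 [0.0249 0.     0.     0.     0.    ] (array([ 1.4842, -0.5975,  0.9605]), array([-0.6579,  0.4308, -0.6177]))
scene tray [([400.9, 235.8], 0.84)]
scene notch_a [([405.9, 231.9], 0.95), ([373.1, 217.6], 0.73)]
scene catch_a [([366.8, 205.5], 0.7)]
scene worn_tile [([419.0, 219.7], 0.71), ([317.4, 255.5], 0.58), ([326.8, 210.8], 0.57), ([390.6, 203.8], 0.18)]
scene worn_tile_edge [([331.7, 244.4], 0.94), ([307.7, 214.1], 0.81), ([403.1, 229.7], 0.72), ([409.0, 227.5], 0.59)]
scene worn_tile_heel [([433.8, 207.7], 0.96), ([347.8, 207.8], 0.86), ([298.2, 265.1], 0.73), ([217.0, 300.0], 0.65)]
scene sound_tile [([389.0, 201.7], 0.65), ([424.0, 217.4], 0.3), ([375.0, 215.8], 0.27)]
scene sound_tile_edge [([380.4, 214.7], 0.71)]
scene bar [([96.0, 289.3], 0.9), ([230.6, 301.7], 0.82)]
scene bar_tip [([134.0, 298.5], 0.7)]
scene mat [([213.9, 301.2], 0.66), ([389.7, 201.5], 0.44)]
scene tweezers [([195.3, 311.8], 0.49)]
top 51.839903007387576 [0.0047 0.     0.     0.     0.    ] (array([0.38  , 0.0102, 1.3896]), array([ 0.1473, -0.0031, -0.9891]))
top tray [([233
[... 450 characters left out ...]
, ([250.7, 266.9], 0.31)]
top sound_tile_edge [([251.0, 257.6], 0.59), ([230.4, 262.8], 0.29)]
top bar [([491.2, 323.8], 0.73)]
top bar_tip [([395.9, 219.2], 0.97)]
top mat [([408.9, 261.9], 0.76), ([248.8, 259.4], 0.54)]
top tweezers [([428.1, 250.2], 0.6)]
wrist 69.67476877849398 [0.0048 0.     0.     0.     0.    ] (array([ 0.2555, -0.6311,  0.3752]), array([-0.3122, -0.0939, -0.9454]))
wrist tray []
wrist notch_a []
wrist catch_a []
wrist worn_tile []
wrist worn_tile_edge []
wrist worn_tile_heel []
wrist sound_tile []
wrist sound_tile_edge []
wrist bar []
wrist bar_tip []
wrist mat []
wrist tweezers []
1.95 [ 0.1741 -0.6522  0.2313] [0.     0.9915 0.13   0.    ] [ 0.0968 -0.2344 -0.175 ]
```

View images.

View pics/top0.png

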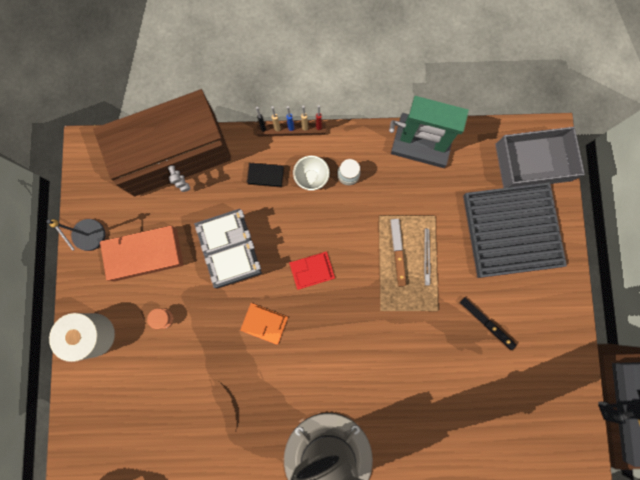

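View pics/scene0.png

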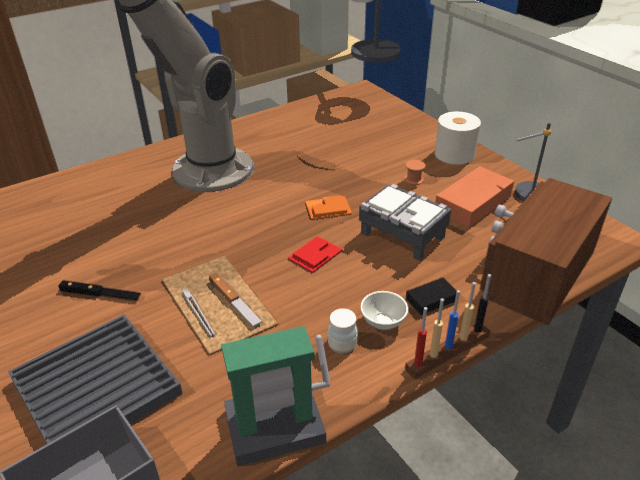

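The top view shows a tray at about (228,248) with two white tiles. The upper one, near (222,230), appears to have its corner missing at (237,237). There are red (312,271) and orange (264,324) look-alikes. On the mat, the wooden-handled bar runs from its tip (396,219) to the handle end (402,285), with tweezers at (428,255). The black-handled bar at (490,323) is the wrong one.

```bash
python3 - <<'E'
from h import *
np.set_printoptions(precision=4,suppress=True)
S=read_camera("scene");T=read_camera("top")
for n,s,t in [("edge",(403.1,229.7),(245,223.7)),("heel",(433.8,207.7),(198.3,237.7)),("tile",(419,219.7),(222.1,229.6)),("notch_b",(405.9,231.9),(251,227.3)),("notch_a",(373.1,217.6),(256.4,256.7)),("sedge",(380.4,214.7),(251,257.6)),("tray",(400.9,235.8),(233.4,249.1)),("mat",(213.9,301.2),(408.9,261.9))]:
    print(n,*tri([(S,s),(T,t)]))
print("tip top z.015",at_z(T,(395.9,219.2),.015),"handle end",at_z(T,(402,285),.015),"bar scene",at_z(S,(230.6,301.7),.006))
a=cv2.resize(T["img"][200:300,180:280],None,fx=4,fy=4,interpolation=2)
b=cv2.resize(T["img"][205:305,370:470],None,fx=4,fy=4,interpolation=2)
cv2.imwrite("pics/crop.png",np.hstack([a,b]))
E
```

```text
edge [0.6232 0.2041 0.0781] [np.float64(3.696884123150178), np.float64(3.6968841231502627)]
heel [0.5892 0.3311 0.0709] [np.float64(4.035338281377974), np.float64(4.035338281378214)]
tile [0.6092 0.2662 0.0731] [np.float64(4.321999372940808), np.float64(4.321999372940871)]
notch_b [0.6214 0.1993 0.0698] [np.float64(8.407436806486908), np.float64(8.407436806487041)]
notch_a [0.5359 0.1783 0.0705] [np.float64(0.16776816593960764), np.float64(0.16776816593963453)]
sedge [0.5358 0.196  0.0712] [np.float64(3.9433420125606227), np.float64(3.94334201256065)]
tray [0.5659 0.2497 0.003 ] [np.float64(2.2720188752717188), np.float64(2.2720188752717276)]
mat [ 0.5163 -0.2452  0.0034] [np.float64(2.5216892477218305), np.float64(2.5216892477218904)]
tip top z.015 [ 0.6385 -0.2105  0.015 ] handle end [ 0.4524 -0.2182  0.015 ] bar scene [ 0.5399 -0.2183  0.006 ]
```

View pics/crop.png

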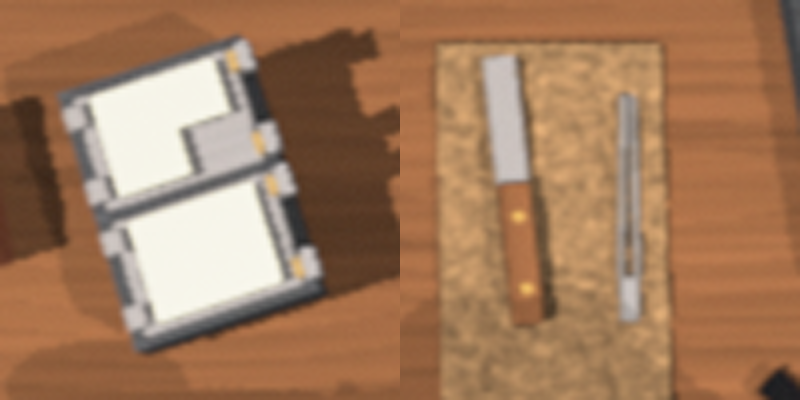

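The upper (far, +x) tile at (222,230) is the one with the missing pad corner (crop (230,145)), and it is white. So the worn tile is in bay b, with its brass catches on the right, facing −y. The wooden bar at (396..402, 219..285) is the one to use; the black-handled one is not. Next I move above the bar.

Emit:
{"name": "carry_out", "arguments": {
  "rows": "36 44 5 -1.5;36 44 5 -1.5;36 44 5 -1.5;36 44 5 -1.5;36 44 5 -1.5;36 44 5 -1.5;36 44 0 -1.5;36 44 0 -1.5;36 44 0 0;32 42 0 0",
  "claw": 60
}}

```text
t: 3.3
eef_pos: [0.5313, -0.2125, 0.2616]
tool_rot: [0.0, 1.0, 0.026, 0.0]
contact_force: [0.2, -0.6, 0.6]
gripper_width: 0.702
grasp_force: 0.0
```

```bash
python3 - <<'E'
from h import *
np.set_printoptions(precision=4,suppress=True)
for i in range(1):
    c=read_camera("wrist");cv2.imwrite("pics/w1.png",c["img"])
    for t in ("bar","bar_tip"):
        for r in place_of("wrist",t): print(t,r["centre"],r["confidence"],at_z(c,r["centre"],.015 if t=="bar_tip" else .006))
    for r in outline_of("wrist","bar")[:2]:
        m=r["pixels"].astype(np.uint8);print(m.sum(),r["confidence"])
        k=max(cv2.findContours(m,0,1)[0],key=cv2.contourArea)
        q=cv2.boxPoints(cv2.minAreaRect(k));print(q);print(np.array([at_z(c,p,.018) for p in q]))
o=get_obs();print(o["t"],o["eef_pos"],o["tool_rot"],o["q"])
E
```

```text
bar [488.4, 344.2] 0.83 [ 0.3402 -0.4578  0.006 ]
bar [317.2, 194.3] 0.62 [ 0.5347 -0.2137  0.006 ]
bar_tip [446.0, 301.0] 0.91 [ 0.4077 -0.3847  0.015 ]
bar_tip [320.0, 93.1] 0.82 [ 0.6435 -0.2108  0.015 ]
1298 0.89
[[436.8552 302.4621]
 [449.7034 291.0414]
 [508.2965 356.9586]
 [495.4482 368.3793]]
[[ 0.4066 -0.3721  0.018 ]
 [ 0.4235 -0.3855  0.018 ]
 [ 0.3299 -0.4811  0.018 ]
 [ 0.3107 -0.468   0.018 ]]
3392 0.73
[[304.5766  95.0783]
 [326.3574  94.6928]
 [329.37   264.905 ]
 [307.5892 265.2905]]
[[ 0.6405 -0.1949  0.018 ]
 [ 0.6421 -0.2175  0.018 ]
 [ 0.451  -0.2329  0.018 ]
 [ 0.4491 -0.2065  0.018 ]]
3.5 [ 0.5305 -0.2131  0.2612] [-0.      0.9996  0.027  -0.0001] [ 0.4333  0.2899 -0.1973  1.7624  0.063   1.0956 -1.3016]
```

View pics/w1.png

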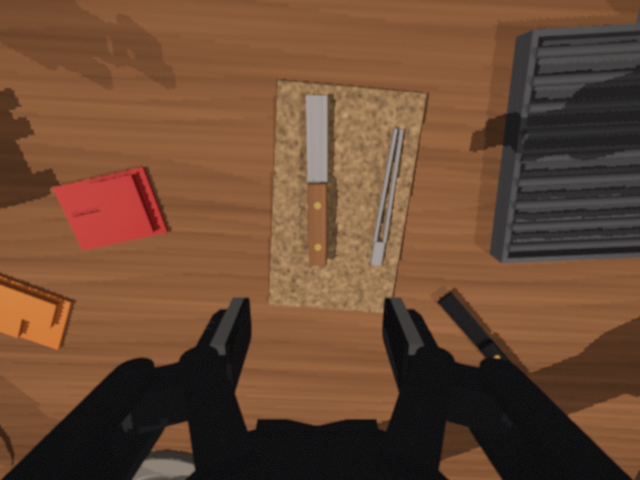

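The wrist view shows the wooden bar, with blade tip (317,95) and handle end (318,265), and the tweezers to its right at (388,195). The finger gap at the grasp is clear. I move lower over the grip point and re-measure.

Emit:
{"name": "carry_out", "arguments": {
  "rows": "-10 -1 -35 0;-10 -1 -35 0;-10 0 -30 0;0 0 0 0"
}}

```text
t: 4.0
eef_pos: [0.4969, -0.2175, 0.1595]
tool_rot: [-0.0, 1.0, 0.024, -0.003]
contact_force: [-0.7, -0.9, -0.4]
gripper_width: 0.703
grasp_force: 0.0
```

```bash
python3 - <<'E'
from h import *
np.set_printoptions(precision=4,suppress=True)
c=read_camera("wrist");cv2.imwrite("pics/w2.png",c["img"])
for t in ("bar","bar_tip"):
    for r in place_of("wrist",t): print(t,r["centre"],r["confidence"],at_z(c,r["centre"],.015 if t=="bar_tip" else .006))
rs=outline_of("wrist","bar");print([(x["pixels"].sum(),x["centre"]) for x in rs])
r=min(rs,key=lambda r:abs(r["centre"][0]-320))
m=r["pixels"]
ys=np.where(m.any(1))[0];print(ys[0],ys[-1])
for y in np.linspace(ys[0]+4,ys[-1]-4,9).astype(int):
    x=np.where(m[y])[0];print(y,x[0],x[-1],at_z(c,(x[0],y),.017),at_z(c,(x[-1]+1,y),.017))
o=get_obs();print(o["t"],o["eef_pos"],o["tool_rot"])
E
```

```text
bar [534.5, 373.4] 0.97 [ 0.3408 -0.4547  0.006 ]
bar [312.3, 177.2] 0.87 [ 0.5347 -0.2124  0.006 ]
bar_tip [481.0, 315.2] 0.98 [ 0.4126 -0.3793  0.015 ]
bar_tip [312.1, 32.7] 0.85 [ 0.6412 -0.2076  0.015 ]
[(np.int64(6479), [313.3, 147.8]), (np.int64(2677), [523.2, 357.8])]
32 273
36 298 326 [ 0.6382 -0.1975  0.017 ] [ 0.6392 -0.2186  0.017 ]
65 297 326 [ 0.6192 -0.1973  0.017 ] [ 0.6203 -0.2197  0.017 ]
94 299 326 [ 0.5993 -0.1994  0.017 ] [ 0.6003 -0.2208  0.017 ]
123 300 326 [ 0.5783 -0.2009  0.017 ] [ 0.5794 -0.2221  0.017 ]
152 300 326 [ 0.5562 -0.2016  0.017 ] [ 0.5572 -0.2234  0.017 ]
181 301 325 [ 0.5328 -0.2032  0.017 ] [ 0.5339 -0.2239  0.017 ]
210 301 327 [ 0.5081 -0.2041  0.017 ] [ 0.5092 -0.2271  0.017 ]
239 302 327 [ 0.482  -0.2058  0.017 ] [ 0.4831 -0.2286  0.017 ]
269 305 327 [ 0.4534 -0.2095  0.017 ] [ 0.4544 -0.2303  0.017 ]
4.2 [ 0.5014 -0.217   0.163 ] [0.0006 0.9997 0.0253 0.0014]
```

View pics/w2.png

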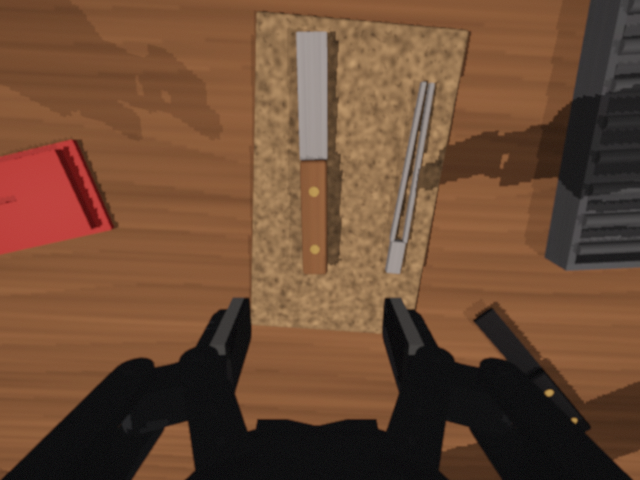

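Emit:
{"name": "carry_out", "arguments": {
  "rows": "0 0 -40 0.8;0 0 -40 0;0 0 -35 0;0 0 -18 0;0 0 -5 0;0 0 0 0;0 0 0 0",
  "claw": 45
}}

```text
t: 5.08
eef_pos: [0.501, -0.2165, 0.0246]
tool_rot: [0.0, 0.999, 0.033, 0.001]
contact_force: [0.6, -0.5, 0.5]
gripper_width: 0.525
grasp_force: 0.0
```

```bash
cat > ob.py <<'E'
from h import *
np.set_printoptions(precision=4,suppress=True)
def st(n=5):
    P=[];Y=[];F=[]
    for i in range(n):
        read_camera("wrist");o=get_obs();P.append(o["eef_pos"]);q=o["tool_rot"];F.append(o["contact_force"])
        from scipy.spatial.transform import Rotation as R
        X=R.from_quat([q[1],q[2],q[3],q[0]]).as_matrix();Y.append([np.degrees(np.arctan2(X[1,0],X[0,0])),np.degrees(np.arccos(-X[2,2]))])
    print("t",o["t"],"pos",np.mean(P,0),"sd",np.std(P,0),"yaw",np.mean(Y,0),"F",np.mean(F,0),"T",o["torque"],"w",o["gripper_width"],o["grasp_force"])
E
python3 -c "
from ob import *
st()"
```

```text
t 5.325 pos [ 0.5006 -0.2164  0.0241] sd [0.0002 0.0001 0.0002] yaw [3.7357 0.0853] F [ 0.1051 -0.0131  0.0519] T [0.0042 0.0147 0.0015] w 0.5257059584526017 0.0
```

Emit:
{"name": "carry_out", "arguments": {
  "rows": "0 0 -8 0;0 0 -7 0;0 0 0 0;0 0 0 0"
}}

```text
t: 5.82
eef_pos: [0.5, -0.2162, 0.0081]
tool_rot: [-0.0, 0.999, 0.033, -0.0]
contact_force: [-0.2, 0.3, 0.1]
gripper_width: 0.528
grasp_force: 0.0
```

Emit:
{"name": "carry_out", "arguments": {
  "rows": "0 0 0 0;0 0 0 0;0 0 0 0;0 0 0 0;0 0 0 0;0 0 0 0",
  "claw": 5,
  "force": 70
}}

```text
t: 6.58
eef_pos: [0.5003, -0.2163, 0.0088]
tool_rot: [0.0, 0.999, 0.033, 0.0]
contact_force: [-2.0, 0.9, 5.0]
gripper_width: 0.243
grasp_force: 69.2
```

Emit:
{"name": "carry_out", "arguments": {
  "rows": "0 0 20 0;0 0 40 0;0 0 40 0;0 0 40 0;0 0 40 0;0 0 20 0;0 0 0 0;0 0 0 0"
}}

```text
t: 7.58
eef_pos: [0.4992, -0.2159, 0.2069]
tool_rot: [-0.0, 0.999, 0.033, -0.001]
contact_force: [0.7, -0.3, -2.3]
gripper_width: 0.242
grasp_force: 68.7
```

```bash
python3 - <<'E'
from ob import *
st(3)
c=read_camera("wrist");cv2.imwrite("pics/w3.png",c["img"])
for t in ("bar","bar_tip"): print(t,[(r["centre"],r["confidence"]) for r in place_of("wrist",t)])
E
```

```text
t 7.725 pos [ 0.4991 -0.2159  0.2068] sd [0.0001 0.     0.0001] yaw [3.7479 0.1544] F [ 0.3898  0.002  -1.7007] T [ 0.0188  0.0749 -0.0147] w 0.23573929188123488 68.69160175323486
bar [([318.9, 233.6], 0.82), ([508.4, 352.8], 0.57)]
bar_tip [([462.1, 297.5], 0.93)]
```

View pics/w3.png

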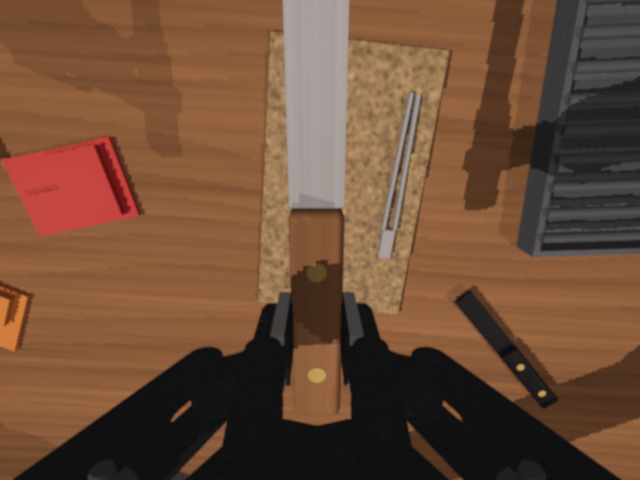

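The bar is held level and square, with the handle between the pads and the blade running up the picture at columns 285–348. Next I move to view the tray with the bar off to one side.

Emit:
{"name": "carry_out", "arguments": {
  "rows": "0 30 12 0;0 42 12 0;0 42 12 0;0 42 12 0;0 42 12 0;0 42 12 0;0 42 12 0;0 30 8 0;0 18 0 0;0 0 0 0"
}}

```text
t: 9.12
eef_pos: [0.4997, 0.1153, 0.3002]
tool_rot: [-0.0, 0.999, 0.034, -0.0]
contact_force: [0.6, -0.8, -1.7]
gripper_width: 0.236
grasp_force: 68.8
```

```bash
python3 - <<'E'
from ob import *
import pickle
st(2)
c=read_camera("wrist");cv2.imwrite("pics/w4.png",c["img"]);D={}
for t in "notch_b worn_tile_edge worn_tile_heel sound_tile_edge catch_a tray".split():
    D[t]=[(r["centre"],r["confidence"]) for r in place_of("wrist",t)]
    z={"notch_b":.07,"catch_a":.09,"tray":0}.get(t,.08)
    for p,k in D[t]: print(t,np.round(p,1),round(k,2),at_z(c,p,z))
pickle.dump((c,D),open("v4.pkl","wb"))
E
```

```text
t 9.225 pos [0.4999 0.1133 0.3   ] sd [0.     0.0004 0.    ] yaw [3.7515 0.0466] F [-0.0784 -0.6986 -1.7602] T [-0.0368  0.0382  0.0551] w 0.23898109052136812 68.76794457435608
notch_b [229.3  72.2] 0.98 [0.6236 0.206  0.07  ]
notch_b [254.6 160.1] 0.86 [0.5406 0.1807 0.07  ]
worn_tile_edge [337.4 206.6] 0.96 [0.4983 0.0895 0.08  ]
worn_tile_edge [217.9  73.4] 0.86 [0.6208 0.2146 0.08  ]
worn_tile_heel [234.8 269.2] 0.85 [0.4172 0.2009 0.08  ]
worn_tile_heel [420.6 184.2] 0.6 [0.5282 0.0038 0.08  ]
sound_tile_edge [245.3 165.2] 0.7 [0.5359 0.1886 0.08  ]
catch_a [254.3 193.6] 0.63 [0.5088 0.1774 0.09  ]
tray [205.7 134. ] 0.75 [0.56   0.2527 0.    ]
tray [198.1 179.2] 0.2 [0.5036 0.2646 0.    ]
```

View pics/w4.png

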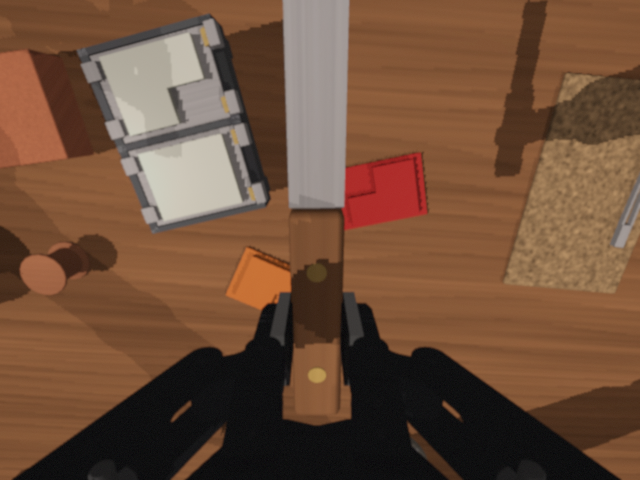

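The tray is at the upper left. The chipped tile is the upper one (chip at (205,100)), with notches at (229,72) and (255,160) on the right. I take a second view nearer.

Emit:
{"name": "carry_out", "arguments": {
  "rows": "20 -6 -15 0;25 -6 -20 0;25 0 -20 0;10 0 -5 0;0 0 0 0;0 0 0 0"
}}

```text
t: 10.32
eef_pos: [0.5797, 0.1022, 0.2412]
tool_rot: [-0.0, 0.999, 0.033, 0.0]
contact_force: [0.4, 0.3, -1.5]
gripper_width: 0.236
grasp_force: 68.8
```

```bash
python3 - <<'E'
from ob import *
import pickle
c1,D1=pickle.load(open("v4.pkl","rb"))
st(2)
c=read_camera("wrist");cv2.imwrite("pics/w5.png",c["img"]);D={}
for t in "notch_b worn_tile_edge worn_tile_heel sound_tile_edge catch_a tray".split():
    D[t]=[(r["centre"],r["confidence"]) for r in place_of("wrist",t)]
    z={"notch_b":.07,"catch_a":.09,"tray":0}.get(t,.08)
    for p,k in D[t]:
        print(t,np.round(p,1),round(k,2),at_z(c,p,z))
        for p1,k1 in D1[t]:
            x,e=tri([(c,p),(c1,p1)])
            if e[0]<6: print("   tri",x,np.round(e,1))
pickle.dump((c,D),open("v5.pkl","wb"))
E
```

```text
t 10.425 pos [0.5798 0.1021 0.2413] sd [0. 0. 0.] yaw [3.7723 0.0709] F [ 0.8576 -0.04   -1.2675] T [-0.0225  0.0754  0.0184] w 0.23796635902725424 68.78025770187378
notch_b [201.2 160. ] 0.83 [0.6244 0.208  0.07  ]
   tri [0.624  0.2071 0.0696] [1. 1.]
notch_b [235.2 252.9] 0.75 [0.5371 0.1785 0.07  ]
   tri [0.5416 0.1775 0.0808] [1.4 1.4]
worn_tile_edge [190.  165.1] 0.97 [0.6206 0.2147 0.08  ]
   tri [0.6207 0.2144 0.0809] [0.1 0.1]
worn_tile_edge [296.9 374.7] 0.65 [0.4044 0.1112 0.08  ]
   tri [0.5357 0.1054 0.2357] [3.8 3.8]
worn_tile_heel [216.1 344.8] 0.83 [0.4368 0.1971 0.08  ]
   tri [0.3859 0.2169 0.0116] [0.4 0.4]
worn_tile_heel [416.5 260.3] 0.75 [0.545  0.0036 0.08  ]
   tri [ 0.5172 -0.0196  0.0087] [0.9 0.9]
worn_tile_heel [ 75.3 192.4] 0.65 [0.5896 0.3179 0.08  ]
sound_tile_edge [220.7 255.1] 0.92 [0.5379 0.19   0.08  ]
   tri [0.5354 0.1906 0.0744] [0.9 0.9]
sound_tile_edge [231.3 251.4] 0.27 [0.5424 0.18   0.08  ]
   tri [0.5318 0.1903 0.0525] [3.7 3.7]
catch_a [230.6 285.7] 0.65 [0.5114 0.1787 0.09  ]
   tri [0.5074 0.1796 0.0826] [0.9 0.9]
tray [182.2 204.5] 0.56 [0.5643 0.2541 0.    ]
   tri [ 0.5596  0.2591 -0.0167] [1.4 1.4]
tray [ 39.7 332.9] 0.4 [ 0.3809  0.448  -0.    ]
```

View pics/w5.png

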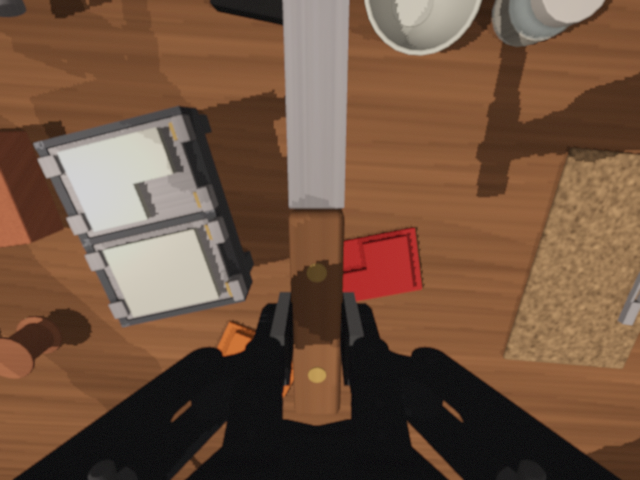

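Emit:
{"name": "carry_out", "arguments": {
  "rows": "10 -7 -6 10.3;10 -7 -6 10.3;10 -7 -6 10.3;10 -7 -6 10.3;10 -7 -6 10.3;10 -7 -6 10.3;10 -7 -6 10.3;10 -7 -6 10.3;10 -7 -6 10.3;6 -6 -6 10.3"
}}

```text
t: 12.02
eef_pos: [0.6766, 0.0321, 0.18]
tool_rot: [0.0, 0.595, 0.804, -0.0]
contact_force: [-0.1, 0.5, -2.1]
gripper_width: 0.237
grasp_force: 68.8
```

Emit:
{"name": "carry_out", "arguments": {
  "rows": "0 0 0 0;0 0 0 0"
}}

```text
t: 12.28
eef_pos: [0.6759, 0.0332, 0.1805]
tool_rot: [-0.0, 0.598, 0.802, 0.0]
contact_force: [-0.4, 0.1, -1.9]
gripper_width: 0.239
grasp_force: 68.8
```

```bash
python3 - <<'E'
from ob import *
import pickle
c,D=pickle.load(open("v5.pkl","rb"))
R=np.array(c["world_to_cam"])[:3,:3]
for p in [(289,209),(344,209)]: print("junction at blade top z",at_z(c,p,.2413+.008), "at handle top", at_z(c,p,.2413+.015))
a,b=ray(c,(289,209)),ray(c,(344,209)); s=.022/np.linalg.norm(a[1]/abs((R@a[1])[2])-b[1]/abs((R@b[1])[2]))
print("depth",s,"pt",a[0]+a[1]/abs((R@a[1])[2])*s)
print("cam",a[0])
st(2);print(get_obs()["q"])
c=read_camera("wrist");cv2.imwrite("pics/w6.png",c["img"]);pickle.dump(c,open("v6.pkl","wb"))
for t,z in [("notch_b",.07),("worn_tile_edge",.08),("worn_tile_heel",.08),("sound_tile_edge",.08)]:
    for r in place_of("wrist",t): print(t,np.round(r["centre"],1),r["confidence"],at_z(c,r["centre"],z))
E
```

```text
junction at blade top z [0.6296 0.1161 0.2493] at handle top [0.6313 0.1156 0.2563]
junction at blade top z [0.631  0.0939 0.2493] at handle top [0.6327 0.0946 0.2563]
depth 0.13794303860359733 pt [0.63   0.116  0.2509]
cam [0.6637 0.1072 0.3853]
t 12.375 pos [0.6759 0.0334 0.1807] sd [0. 0. 0.] yaw [106.6343   0.0268] F [ 0.1593  0.4973 -0.9839] T [-0.0077  0.0135  0.0304] w 0.23675090777332858 68.7724256515503
[ 0.3241  0.6212 -0.6928  1.562   0.4271  1.114  -0.1768]
worn_tile_edge [123.   99.1] 0.89 [0.5273 0.0895 0.08  ]
```

View pics/w6.png

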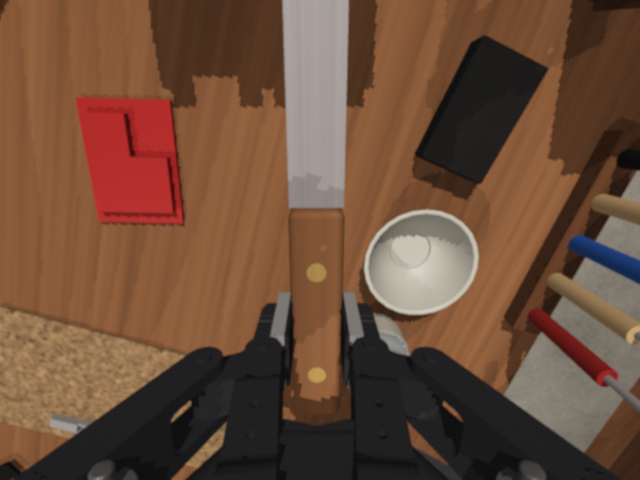

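```bash
python3 - <<'E'
from ob import *
import pickle
c=pickle.load(open("v6.pkl","rb"));T=read_camera("top")
for n,z in (("bowl",.0),("flux_jar",0),("charcoal_block",0)):
    for r in place_of("top",n): print(n,r["centre"],r["confidence"],at_z(T,r["centre"],z))
print("bowl rim",[at_z(c,p,.045) for p in ((365,262),(477,262),(420,210),(420,313))])
print("bowl rim top",[at_z(T,p,.045) for p in ((293,173),(330,173))], "jar top", at_z(T,(349,170),.075))
u=np.array([-.2874,.9578]);v=np.array([.9578,.2874]);N=np.array([.6236,.2066])
B=at_z(T,(311.5,173),.045)[:2];J=at_z(T,(349,170),.075)[:2]
for n,P in (("bowl",B),("jar",J)): print(n,"lateral",(P-N)@v,"along",(P-N)@u)
E
```

```text
bowl [199.4, 238.3] 0.45 [0.6012 0.3489 0.    ]
flux_jar [348.1, 175.1] 0.77 [ 0.7751 -0.0807  0.    ]
flux_jar [250.7, 266.5] 0.67 [0.5167 0.2035 0.    ]
charcoal_block [266.4, 176.0] 0.81 [0.7788 0.1563 0.    ]
bowl rim [array([0.7273, 0.0133, 0.045 ]), array([0.8212, 0.0415, 0.045 ]), array([0.7557, 0.0707, 0.045 ]), array([ 0.7928, -0.0202,  0.045 ])]
bowl rim top [array([0.7726, 0.0767, 0.045 ]), array([ 0.7698, -0.0272,  0.045 ])] jar top [ 0.7682 -0.0788  0.075 ]
bowl lateral 0.0890972409998377 along -0.21656127986525817
jar lateral 0.05643675786690827 along -0.3148950369473775
```

Emit:
{"name": "carry_out", "arguments": {
  "rows": "0 0 -30 0;0 0 -35 0;0 0 -30 0;0 0 -17 0;0 0 0 0;0 0 0 0"
}}

```text
t: 13.58
eef_pos: [0.677, 0.0332, 0.0697]
tool_rot: [0.001, 0.597, 0.802, 0.001]
contact_force: [-0.0, 0.5, -1.2]
gripper_width: 0.236
grasp_force: 68.8
```

```bash
python3 - <<'E'
from ob import *
st(2);S=read_camera("scene");T=read_camera("top")
s=[(r["centre"],r["confidence"]) for r in place_of("scene","bar_tip")];t=[(r["centre"],r["confidence"]) for r in place_of("top","bar_tip")]
print(s,t)
for a in s:
    for b in t:
        x,e=tri([(S,a[0]),(T,b[0])])
        if e[0]<10: print(x,e)
p=[.6236+.0115,.2066-.0383,.075];print("expected",p,proj(S,p),proj(T,p))
cv2.imwrite("pics/s7.png",S["img"])
E
```

```text
t 13.675 pos [0.6771 0.0331 0.0699] sd [0. 0. 0.] yaw [106.7329   0.1407] F [-0.3068  0.3559 -1.1554] T [-0.0296 -0.0452 -0.0298] w 0.23765863236734236 68.78776788711548
[([135.2, 294.7], 0.84), ([398.9, 239.0], 0.81)] [([260.6, 217.9], 0.94), ([465.3, 295.4], 0.67)]
[ 0.4187 -0.3894  0.0237] [np.float64(0.24388958322620996), np.float64(0.24388958322615112)]
[0.642  0.1676 0.0771] [np.float64(2.9629948635099175), np.float64(2.9629948635098438)]
expected [0.6351, 0.1683, 0.075] [395.8854 238.3348] [259.5397 219.9636]
```

Emit:
{"name": "carry_out", "arguments": {
  "rows": "-2 0 -1 0;-3 10 0 0;-3 10 0 0;-3 10 0 0;-2.5 8 0 0;-2.5 8 0 0;0 0 0 0"
}}

```text
t: 14.75
eef_pos: [0.6598, 0.08, 0.0674]
tool_rot: [-0.0, 0.596, 0.803, 0.0]
contact_force: [0.5, 0.7, -1.5]
gripper_width: 0.234
grasp_force: 68.8
```

Emit:
{"name": "carry_out", "arguments": {
  "rows": "-2.5 8.3 0 0;-2.5 8.3 0 0;-2.5 8.3 0 0;-2.5 8.3 0 0;-2.5 8.3 0 0;-2.5 8.3 0 0;0 0 0 0"
}}

```text
t: 15.62
eef_pos: [0.6447, 0.1299, 0.0674]
tool_rot: [-0.0, 0.596, 0.803, 0.0]
contact_force: [0.5, -0.2, -0.9]
gripper_width: 0.234
grasp_force: 68.8
```

```bash
python3 - <<'E'
from ob import *
st(3)
E
```

```text
t 15.775 pos [0.6451 0.1285 0.0673] sd [0.0001 0.0004 0.    ] yaw [106.7477   0.0172] F [-0.0023 -0.577  -1.4565] T [-0.0517  0.034  -0.0216] w 0.23706126112696715 68.7870991230011
```

The blade is 60 mm in and touching nothing. Now I lever down with a looser grip so the bar can pivot.

Emit:
{"name": "carry_out", "arguments": {
  "rows": "0 0 0 0;0 0 0 0;0 0 -2 0;0 0 -2 0;0 0 -2 0;0 0 -2 0;0 0 -2 0;0 0 0 0",
  "force": 45
}}

```text
t: 16.77
eef_pos: [0.6457, 0.1284, 0.0583]
tool_rot: [0.001, 0.597, 0.802, 0.0]
contact_force: [-1.2, -2.0, 7.0]
gripper_width: 0.233
grasp_force: 70.2
```

```bash
python3 - <<'E'
from ob import *
st(3)
for n in ("scene","top"):
    c=read_camera(n)
    print([(r["centre"],r["confidence"]) for r in place_of(n,"worn_tile_edge")])
E
```

```text
t 16.925 pos [0.6457 0.1284 0.0583] sd [0. 0. 0.] yaw [106.7194   0.0739] F [-1.5541 -2.7159  6.7641] T [0.0234 0.5429 0.196 ] w 0.23629100626963945 70.13878226280212
[([408.0, 225.9], 0.93), ([306.0, 213.9], 0.91), ([330.8, 244.1], 0.63), ([394.3, 244.8], 0.38)]
[([241.4, 221.4], 0.94), ([285.3, 328.4], 0.8), ([293.4, 277.2], 0.79)]
```

Emit:
{"name": "carry_out", "arguments": {
  "rows": "0 0 -2 0;0 0 -2 0;0 0 -2 0;0 0 0 0"
}}

```text
t: 17.62
eef_pos: [0.6464, 0.1284, 0.0539]
tool_rot: [0.001, 0.597, 0.802, 0.001]
contact_force: [-3.4, -3.9, 17.0]
gripper_width: 0.241
grasp_force: 71.6
```

Emit:
{"name": "carry_out", "arguments": {
  "rows": "0 0 -2 0;0 0 -2 0;0 0 0 0"
}}

```text
t: 18.0
eef_pos: [0.6474, 0.129, 0.05]
tool_rot: [0.002, 0.597, 0.802, 0.002]
contact_force: [-0.1, -2.4, 10.8]
gripper_width: 0.239
grasp_force: 71.4
```

```bash
python3 - <<'E'
from ob import *
st(2)
for n in ("scene","top"):
    c=read_camera(n)
    for k in ("worn_tile_edge","bar_tip"): print(n,k,[(r["centre"],r["confidence"]) for r in place_of(n,k)])
E
```

```text
t 18.1 pos [0.6474 0.129  0.0498] sd [0. 0. 0.] yaw [106.7065   0.2957] F [-0.9786 -1.7645  9.9191] T [0.1992 0.4253 0.3264] w 0.23546989066118068 71.29840135574341
scene worn_tile_edge [([307.7, 212.0], 0.85), ([330.5, 244.2], 0.8), ([410.7, 226.3], 0.77), ([214.4, 303.0], 0.2)]
scene bar_tip [([134.6, 298.4], 0.85), ([432.5, 298.6], 0.27)]
top worn_tile_edge [([242.2, 223.0], 0.89), ([292.8, 275.8], 0.89), ([284.2, 328.1], 0.68)]
top bar_tip [([463.4, 294.3], 0.67)]
```

Emit:
{"name": "carry_out", "arguments": {
  "rows": "0 0 -2 0;0 0 -1 0;0 0 0 0"
}}

```text
t: 18.77
eef_pos: [0.6468, 0.1291, 0.046]
tool_rot: [0.001, 0.597, 0.802, 0.001]
contact_force: [0.6, -1.8, 8.3]
gripper_width: 0.24
grasp_force: 71.3
```

```bash
python3 - <<'E'
from ob import *
st(2)
S=read_camera("scene");T=read_camera("top")
a,b=[next(r["centre"] for r in place_of(n,"worn_tile_edge") if abs(r["centre"][0]-x)<20) for n,x in (("scene",408),("top",243))]
print(a,b,tri([(S,a),(T,b)]))
print("ref before",tri([(S,(403.1,229.7)),(T,(245,223.7))]))
for z in (.08,.0915,.094): 
    p=[.6207,.2144,z];print(z,proj(S,p),proj(T,p))
im=cv2.resize(S["img"][170:270,340:470],None,fx=6,fy=6,interpolation=2);cv2.imwrite("pics/s8.png",im)
E
```

```text
t 18.875 pos [0.6468 0.1291 0.046 ] sd [0. 0. 0.] yaw [106.7003   0.2111] F [ 0.4706 -1.3604  8.1484] T [0.3405 0.1474 0.0855] w 0.23116099221191858 71.27812385559082
[409.5, 221.3] [242.6, 222.8] (array([0.6252, 0.2122, 0.099 ]), [np.float64(2.086352244759401), np.float64(2.086352244759328)])
ref before (array([0.6232, 0.2041, 0.0781]), [np.float64(3.696884123150178), np.float64(3.6968841231502627)])
0.08 [407.4425 226.735 ] [242.2413 225.324 ]
0.0915 [407.8261 222.8078] [241.5664 224.5627]
0.094 [407.91   221.9489] [241.4182 224.3955]
```

View pics/s8.png

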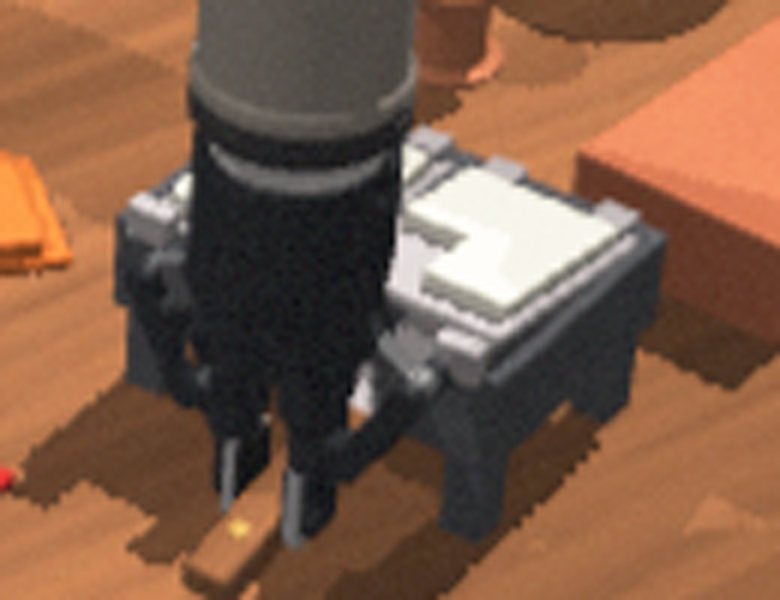

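The picture shows the chipped tile's catch end raised clear of its seat, with the bar tilted and the gripper off both tiles. The force fell from 17 to 8 N, which fits the snap past the catches. I now withdraw along the bar's tilt.

Emit:
{"name": "carry_out", "arguments": {
  "rows": "1.4 -4.8 -1.3 0;1.4 -4.8 -1.3 0;1.4 -4.8 -1.3 0;1.4 -4.8 -1.3 0;1.4 -4.8 -1.2 0;1.4 -4.8 -1.2 0;0 0 0 0"
}}

```text
t: 19.95
eef_pos: [0.6547, 0.1012, 0.038]
tool_rot: [0.0, 0.597, 0.802, 0.002]
contact_force: [-0.1, 0.5, 6.6]
gripper_width: 0.238
grasp_force: 71.0
```

```bash
python3 - <<'E'
from ob import *
st(2)
S=read_camera("scene");T=read_camera("top")
print([[r["centre"] for r in place_of(n,"worn_tile_edge") if abs(r["centre"][0]-x)<20] for n,x in (("scene",408),("top",243))])
E
```

```text
t 20.05 pos [0.6547 0.1012 0.038 ] sd [0. 0. 0.] yaw [106.7268   0.206 ] F [-0.2608  0.6204  5.0734] T [ 0.7213  0.2016 -0.0637] w 0.23640355982782074 70.99510073661804
[[[407.4, 221.4], [415.3, 179.2]], [[240.0, 221.4]]]
```

Emit:
{"name": "carry_out", "arguments": {
  "rows": "2 -6.7 0 0;2 -6.7 0 0;2 -6.7 0 0;2 -6.7 0 0;2 -6.7 0 0;2 -6.7 0 0;2 -6.7 0 0;0 0 0 0;0 0 0 0"
}}

```text
t: 21.38
eef_pos: [0.6674, 0.0533, 0.0367]
tool_rot: [-0.0, 0.597, 0.803, 0.0]
contact_force: [-0.7, -0.5, -1.3]
gripper_width: 0.238
grasp_force: 70.0
```

Emit:
{"name": "carry_out", "arguments": {
  "rows": "0 0 30 0;0 0 40 0;0 0 40 0;0 0 40 0;0 0 20 0;0 0 0 0"
}}

```text
t: 22.12
eef_pos: [0.668, 0.0534, 0.2077]
tool_rot: [0.001, 0.596, 0.803, 0.001]
contact_force: [-0.5, 0.0, -2.3]
gripper_width: 0.239
grasp_force: 70.0
```

```bash
python3 - <<'E'
from ob import *
st(2)
S=read_camera("scene");T=read_camera("top")
A={}
for k in ("worn_tile_edge","worn_tile_heel","sound_tile_edge"):
    print(k,[[np.round(r["centre"],1).tolist() for r in place_of(n,k)] for n in ("scene","top")])
for z in (.08,.0915): print(z,proj(S,[.6207,.2144,z]))
E
```

```text
t 22.225 pos [0.6669 0.0528 0.2055] sd [0.0003 0.0001 0.0005] yaw [106.7546   0.0835] F [-0.6287 -0.9949 -2.7538] T [-0.0928  0.0236  0.0147] w 0.23448267127303338 69.97187376022339
worn_tile_edge [[[307.6, 210.3], [405.8, 218.5], [330.0, 242.1], [366.4, 206.3]], [[242.2, 224.9], [286.9, 329.4], [293.9, 279.5]]]
worn_tile_heel [[[431.6, 207.4], [301.2, 263.9], [349.3, 207.0], [376.3, 209.2]], [[329.5, 265.0], [202.8, 236.9], [244.0, 317.8], [249.6, 222.6]]]
sound_tile_edge [[[380.3, 215.7], [390.0, 201.4]], [[251.9, 257.4]]]
0.08 [407.4425 226.735 ]
0.0915 [407.8261 222.8078]
```

Emit:
{"name": "carry_out", "arguments": {
  "rows": "-16 -27 0 -10.3;-16 -27 0 -10.3;-17 -27 0 -10.3;-17 -27 0 -10.3;-17 -27 0 -10.3;-17 -27 0 -10.3;-17 -27 0 -10.3;-17 -27 0 -10.3;-16 -27 0 -10.3;-16 -26 0 -10.3"
}}

```text
t: 23.88
eef_pos: [0.5009, -0.2168, 0.2068]
tool_rot: [0.0, 1.0, 0.03, 0.0]
contact_force: [-0.7, -0.5, -1.6]
gripper_width: 0.242
grasp_force: 70.0
```

```bash
python3 - <<'E'
from ob import *
st(3)
S=read_camera("scene")["img"];A=cv2.imread("pics/scene0.png")
g=[cv2.cvtColor(x,6) for x in (A,S)]
# catch-end points of worn tile & whole tile & tray, by world position, LK shift
c=read_camera("scene")
E=np.array([.6207,.2144]);v=np.array([.9578,.2874]);u=np.array([-.2874,.9578])
P=[];n=[]
for nm,l,a,z in [("worn pad L edge",-3,16,.093),("worn pad L",-20,48,.093),("worn pad R",35,12,.093),("worn pad corner",3,48,.093),("worn carrier R",38,2,.085),("worn heel pad R",34,97,.093),("worn heel pad L",-34,97,.093),("whole pad R",-54,12,.093),("whole pad L",-120,12,.093),("whole heel",-88,97,.093),("tray corner",47,-13,.0985)]:
    w=E+l*v/1000+a*u/1000;P.append(proj(c,[*w,z]));n.append(nm)
P=np.array(P,np.float32).reshape(-1,1,2)
q,s,e=cv2.calcOpticalFlowPyrLK(g[0],g[1],P,None,winSize=(9,9),maxLevel=1)
for i in range(len(n)): print(n[i],P[i,0],"shift",q[i,0]-P[i,0],s[i],e[i])
E
```

```text
t 24.025 pos [ 0.4993 -0.2196  0.2066] sd [0.001  0.0016 0.0001] yaw [3.1756 0.1214] F [-1.149  -0.84   -2.0056] T [ 0.0252 -0.0036  0.0205] w 0.2408140193972439 69.94165778160095
worn pad L edge [410.5658 218.6686] shift [ 0.7364 -3.6922] [1] [22.1539]
worn pad L [411.9358 209.9131] shift [ 0.5086 -2.5998] [1] [11.0976]
worn pad R [423.4465 225.5165] shift [-0.0505 -3.3962] [1] [18.9225]
worn pad corner [420.1046 213.4144] shift [ 0.7213 -2.577 ] [1] [3.2164]
worn carrier R [421.9016 230.7809] shift [-4.2833 -1.5968] [1] [22.8245]
worn heel pad R [442.1789 208.8395] shift [-0.2804 -0.1701] [1] [12.0934]
worn heel pad L [418.0869 198.838 ] shift [-0.3558 -0.0245] [1] [13.3106]
whole pad R [391.6573 211.5609] shift [ 0.4391 -0.3607] [1] [16.0806]
whole pad L [369.3241 201.7503] shift [-0.0536  0.0143] [1] [6.088]
whole heel [399.7339 191.2138] shift [-0.4039  0.159 ] [1] [11.49]
tray corner [422.264  230.6769] shift [-4.3446 -1.5016] [1] [22.8615]
```

The chipped tile's catch end stays up evenly: about 3.5 px at both left and right, where about 3.4 is expected. The heel, the whole tile and the other tracked points have not moved. Now I lay the bar down.

Emit:
{"name": "carry_out", "arguments": {
  "rows": "0 0 -40 0;0 0 -50 0;0 0 -50 0;0 0 -25 0;0 0 0 0;0 0 0 0"
}}

```text
t: 24.88
eef_pos: [0.5029, -0.2156, 0.0428]
tool_rot: [0.0, 0.999, 0.033, 0.001]
contact_force: [0.5, 0.1, -1.6]
gripper_width: 0.235
grasp_force: 69.9
```

```bash
python3 -c "
from ob import *
st(2)"
```

```text
t 24.975 pos [ 0.5029 -0.216   0.0432] sd [0.     0.0001 0.0001] yaw [3.7931 0.1636] F [ 0.083   0.0024 -1.6566] T [0.0297 0.0065 0.0381] w 0.23831946658626604 69.93249535560608
```

Emit:
{"name": "carry_out", "arguments": {
  "rows": "0 0 -8 0;0 0 -8 0;0 0 -4 0;0 0 -3 0;0 0 -3 0;0 0 0 0;0 0 0 0"
}}

```text
t: 25.85
eef_pos: [0.5023, -0.2163, 0.0166]
tool_rot: [0.0, 0.999, 0.033, 0.001]
contact_force: [-0.8, 0.0, 6.9]
gripper_width: 0.235
grasp_force: 71.3
```

Emit:
{"name": "carry_out", "arguments": {
  "rows": "0 0 -2 0;0 0 -2 0;0 0 -2 0;0 0 0 0;0 0 0 0"
}}

```text
t: 26.48
eef_pos: [0.505, -0.2164, 0.0118]
tool_rot: [0.001, 0.999, 0.033, 0.003]
contact_force: [2.6, 0.5, 11.7]
gripper_width: 0.239
grasp_force: 72.7
```

```bash
python3 -c "
from ob import *
st(2)"
```

```text
t 26.575 pos [ 0.505  -0.2164  0.0118] sd [0. 0. 0.] yaw [3.7718 0.3646] F [ 3.2416  0.3969 10.813 ] T [ 0.1953  0.0647 -0.0496] w 0.23874408739282568 72.70877838134766
```

Emit:
{"name": "carry_out", "arguments": {
  "rows": "0 0 -1.5 0;0 0 -1.5 0;0 0 0 0;0 0 0 0"
}}

```text
t: 27.08
eef_pos: [0.5062, -0.2161, 0.0092]
tool_rot: [0.001, 0.999, 0.033, 0.004]
contact_force: [4.0, 1.9, 12.4]
gripper_width: 0.234
grasp_force: 73.4
```

Emit:
{"name": "carry_out", "arguments": {
  "rows": "0 0 0 0;0 0 0 0;0 0 0 0;0 0 0 0",
  "claw": 45
}}

```text
t: 27.58
eef_pos: [0.5011, -0.2161, 0.0064]
tool_rot: [-0.0, 0.999, 0.033, -0.0]
contact_force: [0.2, -0.8, -0.9]
gripper_width: 0.526
grasp_force: 0.0
```

Emit:
{"name": "carry_out", "arguments": {
  "rows": "0 0 5 0;0 0 20 0;0 0 40 0;0 0 40 0;0 0 40 0;0 0 30 0;0 0 0 0;0 0 0 0"
}}

```text
t: 28.58
eef_pos: [0.5009, -0.216, 0.1812]
tool_rot: [-0.0, 0.999, 0.033, -0.0]
contact_force: [1.0, -0.4, 0.3]
gripper_width: 0.527
grasp_force: 0.0
```

```bash
python3 - <<'E'
from ob import *
st(2)
c=read_camera("wrist")
for t in ("bar","bar_tip"):
    for r in place_of("wrist",t): print(t,r["centre"],r["confidence"],at_z(c,r["centre"],.015 if t=="bar_tip" else .006))
r=min(outline_of("wrist","bar"),key=lambda r:abs(r["centre"][0]-320));m=r["pixels"]
ys=np.where(m.any(1))[0];print(ys[0],ys[-1])
for y in (ys[0]+4,ys[0]+40,ys[-1]-40,ys[-1]-6):
    x=np.where(m[y])[0];print(y,x[0],x[-1],at_z(c,(x[0],y),.017),at_z(c,(x[-1]+1,y),.017))
print("tw",[at_z(c,r["centre"],.006) for r in place_of("wrist","tweezers")],"mat",[at_z(c,r["centre"],.006) for r in place_of("wrist","mat")])
S=read_camera("scene")
print([np.round(r["centre"],1) for r in place_of("scene","worn_tile_edge")])
E
```

```text
t 28.675 pos [ 0.5006 -0.2159  0.1806] sd [0.     0.     0.0001] yaw [3.7423 0.1169] F [ 0.0467 -0.1765 -0.1172] T [-0.0553  0.0456  0.0181] w 0.5295746071403614 0.0
bar [317.1, 167.4] 0.85 [ 0.5446 -0.2138  0.006 ]
bar [519.8, 366.4] 0.82 [ 0.3409 -0.4537  0.006 ]
bar_tip [473.7, 308.0] 0.71 [ 0.4154 -0.382   0.015 ]
bar_tip [319.0, 33.6] 0.55 [ 0.6493 -0.2083  0.015 ]
34 262
38 304 331 [ 0.6451 -0.1968  0.017 ] [ 0.6466 -0.2187  0.017 ]
74 304 331 [ 0.6196 -0.1982  0.017 ] [ 0.6211 -0.2208  0.017 ]
222 306 329 [ 0.4955 -0.2068  0.017 ] [ 0.497  -0.2289  0.017 ]
256 306 329 [ 0.4617 -0.2087  0.017 ] [ 0.4632 -0.2316  0.017 ]
tw [array([ 0.5342, -0.2942,  0.006 ])] mat [array([ 0.5181, -0.2403,  0.006 ])]
[array([330.1, 241.6]), array([409.2, 224.2]), array([307. , 212.4])]
```

```bash
python3 - <<'E'
from ob import *
c=read_camera("scene");g=[cv2.cvtColor(x,6) for x in (cv2.imread("pics/scene0.png"),c["img"])]
P=np.array([[410.6,218.7],[411.9,209.9],[423.4,225.5],[420.1,213.4],[418.1,198.8],[369.3,201.8],[391.7,211.6]],np.float32).reshape(-1,1,2)
q,s,e=cv2.calcOpticalFlowPyrLK(g[0],g[1],P,None,winSize=(9,9),maxLevel=1);d=(q-P)[:,0];print(d)
if min(-d[0,1],-d[2,1])>2.5: print(hand_in())
E
```

```text
[[ 0.3986 -3.5377]
 [ 0.2859 -2.6283]
 [-0.0214 -3.3898]
 [-0.014  -2.5942]
 [-0.2253 -0.1077]
 [-0.0158 -0.0292]
 [ 0.4545 -0.3754]]
the job is handed in; nothing more can be done
None
```

I handed the job in: by the camera measurements the chipped tile's catch end is up and resting level on its catches, its far end and the whole tile haven't moved, and the bar is flat on the mat about 8 mm from where it started.

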